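# Turn a name tag over onto the lettering easel

## Task

The wooden name tag lies on the table with its two battens up. Turn it over and leave it resting on the sloping easel with its smooth face outwards, ready for lettering: long lower edge down on both ledges, back flush on both rails, the battens in the gap between the rails. Leave the other things on the table where they are.

Things in the scene. Friction and masses are not known exactly. Their poses are not given: they have to be found in the camera images.
- tag: Pale wooden name tag: a board 180 (own x) by 60 (own y) by 14 mm (own z), about 0.1 kg. Origin: centre of its smooth face, z = 0; its back is at z = 14 mm and carries two cross battens, 12 mm wide (x), 48 mm long (y), 6 mm high, centred at x = -45 and +45 mm. Starts flat on the table, smooth face down, battens (+z) up.
- tag_back (a point): Centre of the tag's back surface, between the battens, 14 mm from the tag's origin along the tag's own z.
- easel_face: Leaning face of the easel, sloping 48 degrees from level. x: level along it; y: up the slope; z: out of the slope. Origin: midway between its two rails, in the plane of their outer surfaces, level with the ledges' upper sides. Rails 20 mm wide, centred at x = -70 and +70 mm, from y = -12 to 65 mm. A ledge on each rail's lower end, 20 mm wide, fills y = -12 to 0 and stands out to z = 24 mm.
- easel: Dark wooden easel, fixed to the table. Origin at table level; its x is level along the easel, its y points to the high side. The leaning face's origin is at y = -22, z = 60 mm. Base plate 190 by 100 mm, 10 mm thick, centred at y = 5 mm; posts stand only under the rails, so the 120 mm between the rails and ledges is open for fingers.
- tape: Bystander, to be left alone: a roll of tape lying flat, 90 mm across, 35 mm high, origin at its underside.
- ink_jar: Bystander, to be left alone: a standing jar, 60 mm across, 65 mm high, origin at its underside.
- brush: Bystander, to be left alone: a lying hand brush; its origin lies on its underside.
- glue: Bystander, to be left alone: a standing can, 56 mm across, 75 mm high, origin at its underside.
- cup: Bystander, to be left alone: a standing cup, 70 mm across, 70 mm high, origin at its underside.
- lantern: Bystander, to be left alone: a small closed paper-type lantern standing upright, 90 mm across, 90 mm high, origin at its underside.
- staples: Bystander, to be left alone: a small carton, 90 by 50 by 30 mm, origin at its underside.
There are look-alikes about, which are no part of the job. Leave any orange look-alike of the tag alone.

How it is judged:
At the end, for the whole second after the job is handed in: The tag rests on the easel, released and still, smooth face outwards: centred lengthwise within 11 mm (battens between the rails), lower long edge on the ledges within 5 mm, back on the rails within 4 mm, parallel to the face and length of the easel within 0.07 rad (x of tag in the frame of easel_face between -0.011 and 0.011 m and y of tag in the frame of easel_face between 0.025 and 0.036 m and z of tag in the frame of easel_face between 0.01 and 0.018 m and z of tag_back in the frame of easel_face between -0.004 and 0.004 m and angle between the z axis of tag and the z axis of easel_face, either way round below 0.07 rad and angle between the x axis of tag and the x axis of easel_face, either way round below 0.07 rad and linear speed of tag below 0.02 m/s and angular speed of tag below 0.1 rad/s); the robot touches nothing.
It fails at once if a bystander is moved by more than 30 mm (distance of any of tape, ink_jar, brush, glue, cup, lantern, staples from where it was at the start of the episode above 0.03 m).
It also fails if it takes over 58 s, if anything falls off the work surface, if the arm or the gripper's body presses on something with over 40 N, if the wrist force passes 120 N, or if a joint passes its speed limit or range.

## Robot

A 6-joint arm with a two-finger parallel gripper is mounted at the origin on the work surface. World frame = base frame: x ahead of the robot, y to its left, z up, the work surface at z = 0. Lengths are in m, angles in rad, forces in N, time in s.
With the tool pointing down it reaches from about 0.425 to 0.95 m from the base axis. Payload 3.5 kg.
Tool frame: the origin (TCP) lies between the finger pads; the fingertips stand 19 mm ahead of it and the grasp point (between the pads) is the TCP; z points along the fingers, y is the line along which they close (so a half turn about z gives the same grasp; the last joint's range is limited). The gripper opens to 85 mm and grips with 20 to 120 N. Pads are 22 mm wide; open, the fingers measure 114 mm over their backs; the gripper's body (76 mm by 85 mm) begins 54 mm behind the grasp point. The pads swing forward as they close: fully open they stand 13 mm farther back than shut.
Start: joints at [1.007, 0.286, 1.577, -0, 1.279, -0.15], TCP at [0.271, 0.618, 0.212] pointing down, gripper open.
Joint ranges: [-2.77, 2.77], [-0.9, 2.22], [0.21, 2.48], [-1.53, 4.67], [0.24, 2.81], [-2.84, 2.84]. Speed limits (rad/s): [2.79, 2.79, 3.14, 3.14, 3.14, 3.14].

## Interface

Orientations are given as a unit quaternion [x, y, z, w].
In Python, from plant import monitor, eyes, ctrl gives the robot as it stands.
- The arm moves only by the shell command python3 -m handwheel 'ROWS' [FORCE]. ROWS is JSON, a list of rows, each a list of 7 numbers: the shift along the tool's x, y, z in units of 40 cm (1.0 is 40 cm), then the turn, a rotation vector about the tool's x, y, z in units of pi rad (1.0 is pi rad), then the opening, from -1 (shut) to 1 (fully open). A call has 1 to 12 rows; each row is the pose to reach, as a shift and turn from the pose commanded when the call began, along the tool's axes at that moment, turning the shorter way round; what a row does not reach only later rows make up. A row lasts 1/8 s, in which the tool goes at most 62.5 mm and 10.7 degrees, less where a joint would pass 70% of its speed; a pose out of reach is approached as far as the arm can. A call with a number of a shift or a turn outside -1 to 1 is refused whole. A call with a gripper value outside its range is refused whole. The fingers move at their own pace and stop on an object; FORCE is the grip in N (left out, the last holds). Time passes only in rows, so rows that repeat a pose let the fingers close. It gives the time, the measured TCP pose, the force, the opening and the grip force at its end, in the units of the state.
- monitor.get_state(): the state, without advancing time (a new reading comes with each control period).
- eyes.read_camera(name): name is "scene" or "side" or "wrist"; returns the picture (420x560x3 uint8, red, green, blue); there is no depth.
- eyes.camera_params(name): a dict with "K" (3x3 intrinsics, pixels), "R" (3x3) and "t" (3): a world point X has camera coordinates R X + t. Camera axes: x right, y down, z forward; pixel columns grow to the right and rows downward; lengths in m; the calibration is good to about 2 mm. A picture is of the moment at which its call begins: read the wrist's pose just before it. camera_params takes no time and is no camera call; for the wrist camera it gives the pose at the moment of the call.
- ctrl.sign_off(): hands the job in; it is judged then, once.
The state is a dict: "time": time; "qpos": joint angles; "dq": joint speeds; "joint_efforts": joint torques, N m; "eef_pos": TCP position; "tcp_rot": TCP orientation; "contact_force": force on the tool from outside, world axes, zero at the start; "wrist_torque": the same for the moment, N m; "opening": opening from 0.0 (shut) to 1.0 (fully open); "finger_force": force on a finger pad.
Only numpy, scipy, OpenCV 4.12 (cv2) and the standard library are available. Lean on these libraries where they do the work, as an engineer would, in place of code of your own. Each camera call takes 0.05 s, during which the arm holds its last target. There are 200 camera calls.

## Working session

There is one attempt and no reset: what is moved stays moved. The work goes in short steps, Python scripts to look and compute and a shell command to move; the robot and the scene stay as the last step left them, time stands still between calls to the robot, and variables do not carry over. Pictures are saved under pics/ and viewed, at most 10 in all, crops included, and the job is handed in when it is done.

```bash
mkdir -p pics; ls
python3 - <<'E'
from plant import monitor, eyes, ctrl
import cv2, numpy as np
print(monitor.get_state())
for n in ("scene","side"):
    im=eyes.read_camera(n); cv2.imwrite(f"pics/{n}0.png",im[:,:,::-1])
    p=eyes.camera_params(n); print(n,{k:np.round(v,3).tolist() for k,v in p.items()})
E
```

```text
pics
{'time': 0.0, 'qpos': array([ 1.00697536e+00,  2.87182155e-01,  1.57819812e+00,  3.92226618e-05,
        1.27857976e+00, -1.49968859e-01]), 'dq': array([-1.49907340e-03,  1.42046483e-03,  5.67425522e-05, -4.69138149e-04,
       -5.59687885e-04, -3.22788820e-04]), 'joint_efforts': array([ 1.03078426e-04, -4.05983448e+01, -2.92618918e+01, -1.19427878e-04,
        5.82071269e-03,  7.63003015e-06]), 'eef_pos': array([0.27100719, 0.61743724, 0.2105248 ]), 'tcp_rot': array([ 2.05457912e-01,  9.78665236e-01, -1.10254275e-03, -4.31132051e-04]), 'contact_force': array([0.9470647 , 0.37548999, 0.0275045 ]), 'wrist_torque': array([-0.00697341,  0.01252803, -0.03955879]), 'finger_force': 0.0, 'opening': 0.9986164582022025}
scene {'K': [[480.161, 0.0, 279.901], [0.0, 480.161, 202.779], [0.0, 0.0, 1.0]], 'R': [[-0.344, 0.939, 0.013], [0.788, 0.296, -0.54], [-0.511, -0.176, -0.841]], 't': [0.178, -0.363, 1.863]}
side {'K': [[480.947, 0.0, 274.052], [0.0, 480.947, 205.975], [0.0, 0.0, 1.0]], 'R': [[0.89, -0.456, -0.01], [-0.282, -0.531, -0.799], [0.359, 0.714, -0.601]], 't': [-0.449, 0.204, 1.361]}
```

View pics/scene0.png

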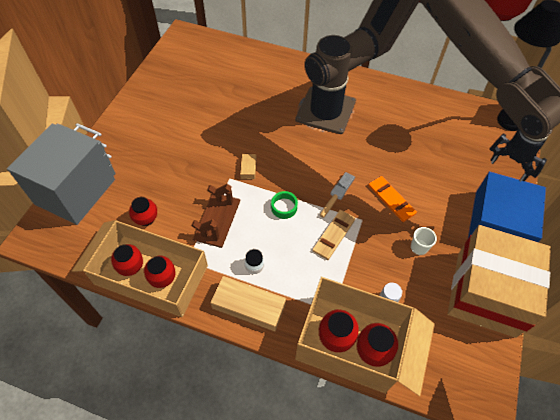

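View pics/side0.png

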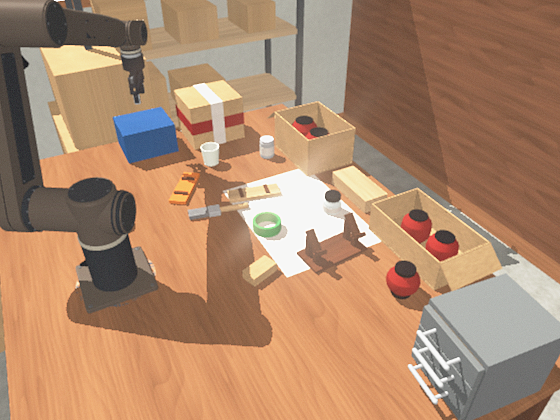

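The scene view shows two tag-shaped things: a pale wooden one at about (335,234) and an orange one at (390,198). The pale one fits the description and the orange one is the look-alike. The easel is at (217,215), the tape at (284,205), and the brush at (338,193), close to the tag. I'll enlarge both views to confirm.

Run:
```python
import cv2
a=cv2.imread("pics/scene0.png")[165:275,185:385]; cv2.imwrite("pics/sc.png",cv2.resize(a,None,fx=4,fy=4,interpolation=cv2.INTER_CUBIC))
a=cv2.imread("pics/side0.png")[165:285,185:385]; cv2.imwrite("pics/sd.png",cv2.resize(a,None,fx=4,fy=4,interpolation=cv2.INTER_CUBIC))
```

```text
(no output)
```

View pics/sc.png

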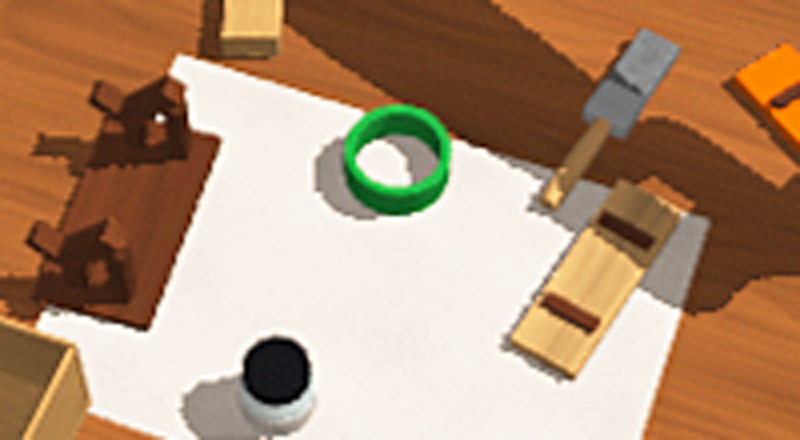

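View pics/sd.png

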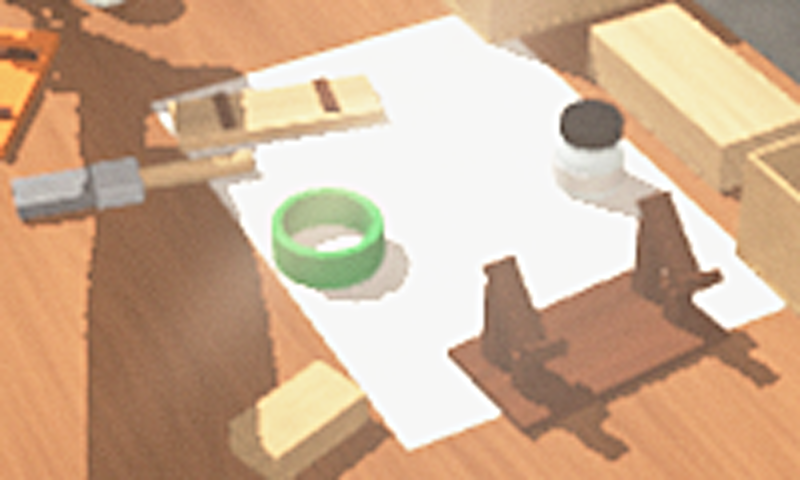

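```bash
cat > h.py <<'E'
from plant import monitor, eyes, ctrl
import numpy as np, cv2
from scipy.spatial.transform import Rotation as R
from scipy.optimize import least_squares
def ray(cam,uv,z):
    p=cam; d=p["R"].T@np.linalg.solve(p["K"],[uv[0],uv[1],1]); c=-p["R"].T@p["t"]
    return c+d*(z-c[2])/d[2]
def proj(p,X):
    v=(p["R"]@np.atleast_2d(X).T).T+p["t"]; w=(p["K"]@v.T).T; return w[:,:2]/w[:,2:]
E
python3 - <<'E'
from h import *
S=eyes.camera_params("scene"); D=eyes.camera_params("side")
fs=lambda u,v:(185+(u+.5)/4-.5,165+(v+.5)/4-.5)
for n,c,uv,z in [("tag",S,(516,338),.014),("tag",S,(574,370),.014),("tag",S,(682,212),.014),("tag",S,(622,181),.014),
 ("tag",D,(172,100),.014),("tag",D,(368,77),.014),("tag",D,(385,112),.014),("tag",D,(185,138),.014),
 ("base",S,(220,138),.01),("base",S,(150,328),.01),("base",S,(43,308),.01),("base",D,(450,352),.01),("base",D,(530,428),.01),("base",D,(738,342),.01),
 ("jar",S,(278,370),.065),("jar",D,(592,122),.065),("tape",S,(398,148),.035),("tape",D,(328,225),.035),
 ("brush hand end",S,(550,198),.01),("brush",D,(250,160),.01)]:
    print(n,"S" if c is S else "D",np.round(ray(c,fs(*uv),z),3))
E
```

```text
tag S [0.602 0.144 0.014]
tag S [0.613 0.196 0.014]
tag S [0.444 0.237 0.014]
tag S [0.432 0.182 0.014]
tag D [0.444 0.235 0.014]
tag D [0.611 0.186 0.014]
tag D [0.599 0.132 0.014]
tag D [0.432 0.178 0.014]
base S [ 0.508 -0.148  0.01 ]
base S [ 0.694 -0.131  0.01 ]
base S [ 0.707 -0.218  0.01 ]
base D [ 0.501 -0.157  0.01 ]
base D [ 0.513 -0.252  0.01 ]
base D [ 0.696 -0.247  0.01 ]
jar S [ 0.717 -0.01   0.065]
jar D [ 0.708 -0.023  0.065]
tape S [0.48  0.001 0.035]
tape D [ 0.475 -0.008  0.035]
brush hand end S [0.467 0.13  0.01 ]
brush D [0.469 0.129 0.01 ]
```

The crops confirm the pale wooden tag with two brown battens up, centred at about (600,275) in the scene crop. It measures about 55 x 175 mm at z = 14 mm, which fits. The easel's ledges face away from the tag, towards -y. I'll map the obstacles next and write the move helper.

```bash
cat >> h.py <<'E'
def pose(): 
    s=monitor.get_state(); return np.array(s["eef_pos"]),R.from_quat(s["tcp_rot"])
def frame(z,y):
    z=np.array(z,float);z/=np.linalg.norm(z);y=np.array(y,float);y-=z*(y@z);y/=np.linalg.norm(y)
    return R.from_matrix(np.c_[np.cross(y,z),y,z])
def row(p,r,p0=None,r0=None):
    if p0 is None:p0,r0=pose()
    d=r0.inv().apply(np.array(p)-p0)/.4; w=(r0.inv()*r).as_rotvec()
    print("row",np.round(d,3).tolist(),np.round(w/np.pi,3).tolist(),"deg %.0f"%np.degrees(np.linalg.norm(w)))
E
python3 - <<'E'
from h import *
S=eyes.camera_params("scene"); D=eyes.camera_params("side")
for n,c,uv,z in [("cup",S,(423,233),.07),("cupD",D,(210,147),.07),("glue",S,(392,289),.075),("glueD",D,(267,140),.075),
 ("lantern",S,(143,212),.05),("lanternD",D,(403,280),.05),("boxR nearcorner",S,(320,280),.08),("boxR left",S,(297,352),.08),
 ("plank",S,(212,290),.03),("plank",S,(222,278),.04),("plank",S,(288,308),.04),("boxL",S,(108,222),.08),("boxL",S,(207,258),.08),("boxL",S,(78,262),.08),
 ("cab",S,(113,165),0.15),("cab",S,(60,220),0),("staples",S,(248,160),.03),("free",S,(170,150),0),("free",S,(130,160),0),("orange",S,(390,198),.01)]:
    print(n,np.round(ray(c,uv,z),3))
tags=[]
def res(v):
    x,y,a=v; c,s=np.cos(a),np.sin(a); o=[]
    X=np.array([[x+c*i-s*j,y+s*i+c*j,.014] for i,j in [(.09,-.03),(.09,.03),(-.09,.03),(-.09,-.03)]])
    fs=lambda u,v:(185+(u+.5)/4-.5,165+(v+.5)/4-.5)
    a1=np.array([fs(*q) for q in [(516,338),(574,370),(682,212),(622,181)]]); a2=np.array([fs(*q) for q in [(385,112),(368,77),(172,100),(185,138)]])
    return np.r_[(proj(S,X)-a1).ravel(),(proj(D,X)-a2).ravel()]
r=least_squares(res,[.522,.186,-.26]);print("tag",r.x.round(4),np.round(r.fun,1))
p0,r0=pose();print(r0.as_matrix().round(2))
W=eyes.camera_params("wrist");c=-W["R"].T@W["t"];print("wristcam in tool",r0.inv().apply(c-p0).round(3),(r0.as_matrix().T@W["R"].T).round(2).tolist(),W["K"].round(0).tolist())
a=r.x[2]; row([.535,.18,.30],frame([0,0,-1],[-np.sin(a),np.cos(a),0])); row([.535,.18,.30],frame([0,0,-1],[np.sin(a),-np.cos(a),0]))
E
```

```text
cup [0.459 0.451 0.07 ]
cupD [0.466 0.449 0.07 ]
glue [0.677 0.401 0.075]
glueD [0.674 0.387 0.075]
lantern [ 0.686 -0.407  0.05 ]
lanternD [ 0.675 -0.418  0.05 ]
boxR nearcorner [0.725 0.199 0.08 ]
boxR left [0.944 0.204 0.08 ]
plank [ 0.845 -0.094  0.03 ]
plank [ 0.803 -0.08   0.04 ]
plank [0.823 0.136 0.04 ]
boxL [ 0.77  -0.475  0.08 ]
boxL [ 0.775 -0.137  0.08 ]
boxL [ 0.919 -0.486  0.08 ]
cab [ 0.611 -0.529  0.15 ]
cab [ 0.786 -0.672  0.   ]
staples [ 0.358 -0.178  0.03 ]
free [ 0.394 -0.47   0.   ]
free [ 0.486 -0.582 -0.   ]
orange [0.324 0.327 0.01 ]
tag [ 0.5229  0.1882 -0.232 ] [-2.  -0.3 -0.1  1.2  0.5 -0.3 -0.4 -1.1  0.2 -1.2  0.2 -1.9 -0.7 -0.3
 -1.1  0. ]
[[-0.92  0.4  -0.  ]
 [ 0.4   0.92 -0.  ]
 [ 0.   -0.   -1.  ]]
wristcam in tool [ 0.079  0.    -0.163] [[0.0, -0.95, -0.3], [1.0, 0.0, -0.0], [0.0, -0.3, 0.95]] [[316.0, 0.0, 277.0], [0.0, 316.0, 207.0], [0.0, 0.0, 1.0]]
row [-1.044, -0.737, -0.222] [-0.001, -0.0, -0.058] deg 10
row [-1.044, -0.737, -0.222] [-0.0, 0.001, 0.942] deg 170
```

```bash
python3 -m handwheel '[[-0.55,-0.4,-0.22,0,0,0.5,1],[-0.55,-0.4,-0.22,0,0,0.5,1],[-0.55,-0.4,-0.22,0,0,0.5,1],[-0.55,-0.4,-0.22,0,0,0.5,1],[-0.55,-0.4,-0.22,0,0,0.5,1],[-0.55,-0.4,-0.22,0,0,0.5,1],[-0.55,-0.4,-0.22,0,0,0.5,1],[-0.55,-0.4,-0.22,0,0,0.5,1],[-0.55,-0.4,-0.22,0,0,0.5,1]]'
python3 - <<'E'
from h import *
a=-.232
print(monitor.get_state()["qpos"].round(2)); row([.535,.18,.30],frame([0,0,-1],[np.sin(a),-np.cos(a),0]))
E
```

```text
time: 1.23
eef_pos: [0.4082, 0.3828, 0.2992]
tcp_rot: [0.838, 0.545, -0.001, -0.0]
contact_force: [-0.4, -0.2, -0.6]
opening: 0.999
finger_force: 0.0
[ 0.57 -0.02  1.76  0.    1.41  0.99]
row [-0.335, 0.495, -0.002] [0.0, 0.0, 0.441] deg 79
```

```bash
python3 -m handwheel '[[-0.335,0.495,0,0,0,0.44,1],[-0.335,0.495,0,0,0,0.44,1],[-0.335,0.495,0,0,0,0.44,1],[-0.335,0.495,0,0,0,0.44,1],[-0.335,0.495,0,0,0,0.44,1],[-0.335,0.495,0,0,0,0.44,1],[-0.335,0.495,0,0,0,0.44,1],[-0.335,0.495,0,0,0,0.44,1],[-0.335,0.495,0,0,0,0.44,1]]'
python3 - <<'E'
from h import *
print(monitor.get_state()["qpos"].round(2))
W=eyes.camera_params("wrist"); im=eyes.read_camera("wrist"); cv2.imwrite("pics/w1.png",im[:,:,::-1])
np.savez("w1.npz",**W)
E
```

```text
time: 2.35
eef_pos: [0.5356, 0.1807, 0.2993]
tcp_rot: [0.994, -0.112, -0.001, 0.0]
contact_force: [0.3, 0.1, -1.1]
opening: 1.004
finger_force: 0.0
[ 0.15 -0.01  1.75 -0.    1.41  1.94]
```

View pics/w1.png

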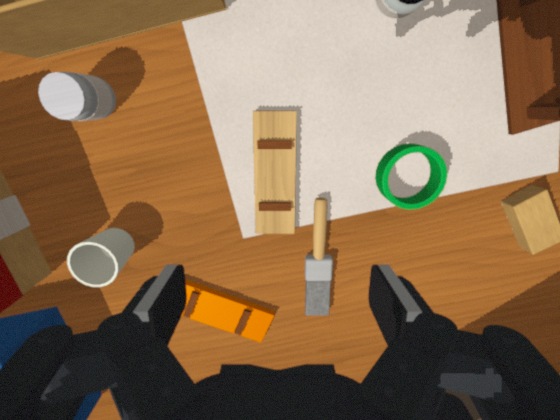

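The wrist view shows the tag with corners at (253,111), (297,108), (295,234) and (254,234). The orange look-alike at (230,312) is separate. The brush handle starts just past the near end, at (320,200), and the easel base corner is at (511,134).

Run:
```python
from h import *
W=dict(np.load("w1.npz"))
for uv in [(253,111),(297,108),(295,234),(254,234)]: print(ray(W,uv,.014).round(4))
P=np.array([ray(W,uv,.014) for uv in [(253,111),(297,108),(295,234),(254,234)]]);c=P.mean(0)
u=(P[0]+P[1]-P[2]-P[3]);a=np.arctan2(u[1],u[0]);print("c",c.round(4),"yaw",a.round(3),"len",np.linalg.norm(u)/2)
print("easel corner",ray(W,(511,134),.01).round(3),"brush end",ray(W,(320,200),.02).round(3),"tape",ray(W,(412,176),.035).round(3))
u=np.array([np.cos(a),np.sin(a),0]);y=np.array([np.sin(a),-np.cos(a),0])
z=-u-[0,0,1]; z/=np.linalg.norm(z); fr=frame(z,y)
g=np.array([c[0],c[1],0])+.052*u+[0,0,.026]
row(g-.13*z,fr); print("g",g,"approach z .13 =.325")
```

```text
[0.6107 0.1976 0.014 ]
[0.6012 0.1386 0.014 ]
[0.4215 0.1791 0.014 ]
[0.4355 0.2403 0.014 ]
c [0.5172 0.1889 0.014 ] yaw -0.23 len 0.18220938007259
easel corner [ 0.5   -0.146  0.01 ] brush end [0.468 0.132 0.02 ] tape [0.479 0.004 0.035]
row [0.311, -0.008, 0.454] [0.001, -0.25, 0.002] deg 45
g [0.56784202 0.17703993 0.026     ] approach z .13 =.325
```

```bash
python3 -m handwheel '[[0.31,-0.008,0.45,0,-0.25,0,1],[0.31,-0.008,0.45,0,-0.25,0,1],[0.31,-0.008,0.45,0,-0.25,0,1],[0.31,-0.008,0.45,0,-0.25,0,1],[0.31,-0.008,0.45,0,-0.25,0,1],[0.31,-0.008,0.45,0,-0.25,0,1]]'
python3 - <<'E'
from h import *
print(monitor.get_state()["qpos"].round(2))
a=-.23;u=np.array([np.cos(a),np.sin(a),0]);y=np.array([np.sin(a),-np.cos(a),0]);z=-u-[0,0,1]
row([.568,.177,.026],frame(z,y))
E
```

```text
time: 3.15
eef_pos: [0.6574, 0.1563, 0.1196]
tcp_rot: [0.918, -0.104, -0.381, -0.043]
contact_force: [0.9, 0.3, 1.0]
opening: 1.0
finger_force: 0.0
[0.02 0.81 1.14 0.18 1.95 1.81]
row [0.003, -0.001, 0.328] [0.001, 0.0, 0.001] deg 0
```

```bash
python3 -m handwheel '[[0.003,0,0.15,0,0,0,1],[0.003,0,0.28,0,0,0,1],[0.003,0,0.33,0,0,0,1],[0.003,0,0.348,0,0,0,1],[0.003,0,0.348,0,0,0,1]]' 40
python3 -m handwheel '[[0,0,0,0,0,0,0.2],[0,0,0,0,0,0,0.2],[0,0,0,0,0,0,0.2],[0,0,0,0,0,0,0.2],[0,0,0,0,0,0,0.2],[0,0,0,0,0,0,0.2]]' 40
```

```text
time: 3.78
eef_pos: [0.5642, 0.1785, 0.0247]
tcp_rot: [0.919, -0.103, -0.377, -0.043]
contact_force: [0.3, -0.4, -0.2]
opening: 1.0
finger_force: 0.0
time: 4.53
eef_pos: [0.5623, 0.178, 0.0205]
tcp_rot: [0.918, -0.104, -0.38, -0.043]
contact_force: [-0.3, 0.0, -0.0]
opening: 0.6
finger_force: 0.0
```

Run:
```python
from h import *
w=eyes.read_camera("wrist");s=eyes.read_camera("side")[130:230,160:300]
cv2.imwrite("pics/g.png",np.vstack([w[60:420,:,::-1][:, :],cv2.resize(s[10:90],(560,240))[:,:,::-1]])[:600])
```

```text
(no output)
```

View pics/g.png

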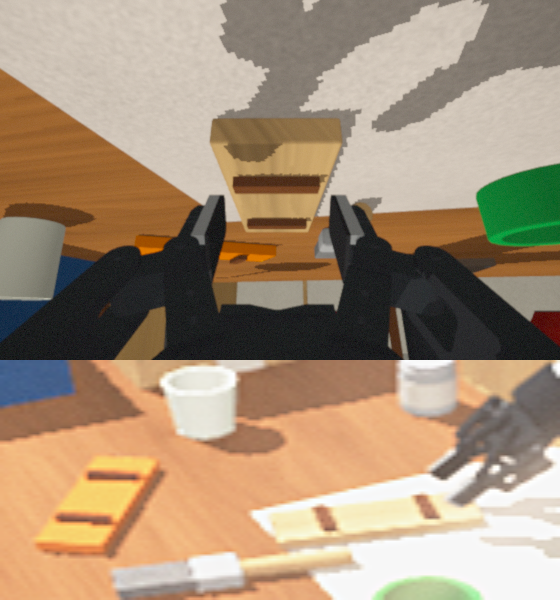

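The fingers straddle the tag with a visible gap of about 10 px on each side, so they may simply not be closed far enough. I'll close further.

```bash
python3 -m handwheel '[[0,0,0,0,0,0,0],[0,0,0,0,0,0,-0.1],[0,0,0,0,0,0,-0.2],[0,0,0,0,0,0,-0.2]]' 40
```

```text
time: 5.12
eef_pos: [0.5624, 0.178, 0.0207]
tcp_rot: [0.918, -0.104, -0.38, -0.043]
contact_force: [-0.1, -0.0, -0.2]
opening: 0.401
finger_force: 0.0
```

```bash
python3 -m handwheel '[[0,0,0,0,0,0,1],[0,0,0,0,0,0,1],[0,0,0,0,0,0,1],[0,0,0,0,0,0,1],[0,0,0,0,0,0,1]]'
python3 - <<'E'
from h import *
p,r=pose();W=eyes.camera_params("wrist")
for y in(.026,.0425):
  for z in (-.013,0,.006,.019): print(y,z,proj(W,[p+r.apply([0,s*y,z]) for s in(1,-1)]).round(0).tolist(), (p+r.apply([0,y,z]))[2].round(3))
im=eyes.read_camera("wrist"); cv2.imwrite("pics/g2.png",im[100:400,100:460,::-1])
u=np.array([np.cos(-.23),np.sin(-.23),0]);n=np.array([-u[1],u[0],0]);c=np.array([.517,.189,0])
print("tag corners",proj(W,[c+.09*i*u+.03*j*n+[0,0,.014] for i,j in [(1,1),(1,-1),(-1,-1),(-1,1)]]).round(0).tolist())
E
```

```text
time: 5.75
eef_pos: [0.5623, 0.178, 0.0207]
tcp_rot: [0.918, -0.104, -0.38, -0.043]
contact_force: [0.2, 0.6, 0.3]
opening: 1.003
finger_force: 0.0
0.026 -0.013 [[328.0, 258.0], [228.0, 258.0]] 0.03
0.026 0 [[324.0, 248.0], [232.0, 248.0]] 0.021
0.026 0.006 [[323.0, 243.0], [233.0, 243.0]] 0.016
0.026 0.019 [[320.0, 235.0], [236.0, 235.0]] 0.007
0.0425 -0.013 [[359.0, 258.0], [197.0, 258.0]] 0.03
0.0425 0 [[354.0, 248.0], [202.0, 248.0]] 0.021
0.0425 0.006 [[351.0, 243.0], [205.0, 243.0]] 0.016
0.0425 0.019 [[347.0, 235.0], [209.0, 235.0]] 0.007
tag corners [[211.0, 200.0], [345.0, 201.0], [308.0, 290.0], [245.0, 290.0]]
```

View pics/g2.png

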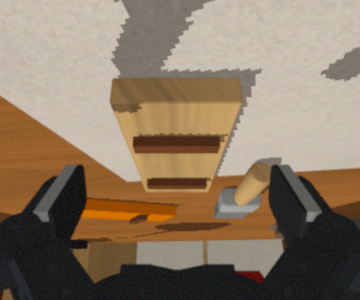

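The tag is exactly where I predicted, but the open fingertips at (183,265) and (370,265) sit farther back than assumed. I'll go lower in small steps and watch the force.

```bash
python3 -m handwheel '[[0.012,0,0.012,0,0,0,1],[0.018,0,0.018,0,0,0,1],[0.018,0,0.018,0,0,0,1],[0.018,0,0.018,0,0,0,1]]'
```

```text
time: 6.3
eef_pos: [0.5623, 0.178, 0.0104]
tcp_rot: [0.918, -0.104, -0.38, -0.043]
contact_force: [-0.7, 0.7, -0.6]
opening: 1.0
finger_force: 0.0
```

```bash
python3 -m handwheel '[[0,0,0,0,0,0,0.2],[0,0,0,0,0,0,0.2],[0,0,0,0,0,0,0.2],[0,0,0,0,0,0,0.2],[0,0,0,0,0,0,0.2],[0,0,0,0,0,0,0.2]]' 40
```

```text
time: 7.05
eef_pos: [0.5624, 0.178, 0.0105]
tcp_rot: [0.918, -0.104, -0.38, -0.043]
contact_force: [0.1, -0.1, -0.1]
opening: 0.598
finger_force: 0.0
```

```bash
python3 -m handwheel '[[0,0,0,0,0,0,1],[0,0,0,0,0,0,1],[0,0,0,0,0,0,1],[0.012,0,0.012,0,0,0,1],[0.012,0,0.012,0,0,0,1],[0.012,0,0.012,0,0,0,1]]'
python3 -m handwheel '[[0,0,0,0,0,0,0.4],[0,0,0,0,0,0,0.3],[0,0,0,0,0,0,0.2],[0,0,0,0,0,0,0.2],[0,0,0,0,0,0,0.2]]' 40
python3 - <<'E'
from h import *
im=eyes.read_camera("side")[140:215,215:315];w=eyes.read_camera("wrist")[150:400,100:460]
cv2.imwrite("pics/g3.png",np.vstack([cv2.resize(im,(468,350),interpolation=cv2.INTER_CUBIC),cv2.resize(w,(468,250))])[:,:,::-1])
E
```

```text
time: 7.8
eef_pos: [0.5622, 0.178, 0.0034]
tcp_rot: [0.918, -0.104, -0.381, -0.043]
contact_force: [-0.1, -0.2, 0.4]
opening: 0.999
finger_force: 0.0
time: 8.43
eef_pos: [0.5624, 0.178, 0.0038]
tcp_rot: [0.918, -0.104, -0.38, -0.043]
contact_force: [0.1, -0.4, -0.8]
opening: 0.598
finger_force: 0.3
```

View pics/g3.png

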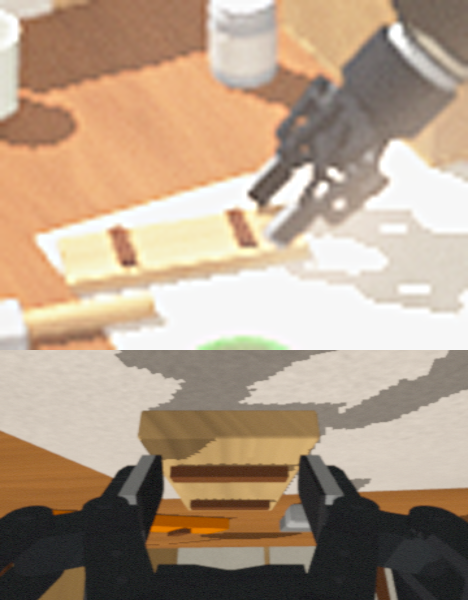

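The fingers now sit at the tag's long edges next to the far batten, and finger_force has started to rise. I'll squeeze.

```bash
python3 -m handwheel '[[0,0,0,0,0,0,0.1],[0,0,0,0,0,0,0],[0,0,0,0,0,0,-0.2],[0,0,0,0,0,0,-0.2]]' 40
```

```text
time: 9.02
eef_pos: [0.5631, 0.1779, 0.0054]
tcp_rot: [0.918, -0.104, -0.38, -0.043]
contact_force: [0.5, -0.3, 6.4]
opening: 0.401
finger_force: 3.4
```

```bash
python3 -m handwheel '[[0,0,0,0,0,0,1],[0,0,0,0,0,0,1],[0,0,0,0,0,0,1],[0,0,0,0,0,0,1],[0.01,0,0.01,0,0,0,1],[0.014,0,0.014,0,0,0,1],[0.018,0,0.018,0,0,0,1],[0.018,0,0.018,0,0,0,1]]'
python3 -m handwheel '[[0,0,0,0,0,0,0.5],[0,0,0,0,0,0,0.4],[0,0,0,0,0,0,0.3],[0,0,0,0,0,0,0.3],[0,0,0,0,0,0,0.2],[0,0,0,0,0,0,0.2]]' 40
```

```text
time: 10.02
eef_pos: [0.5621, 0.178, -0.0068]
tcp_rot: [0.918, -0.104, -0.381, -0.043]
contact_force: [0.4, -0.3, 0.2]
opening: 0.995
finger_force: 0.0
time: 10.78
eef_pos: [0.563, 0.178, -0.006]
tcp_rot: [0.918, -0.104, -0.38, -0.043]
contact_force: [3.8, -0.5, 2.5]
opening: 0.684
finger_force: 43.2
```

Gripped at about 58 mm and 43 N. Now I'll lift.

```bash
python3 -m handwheel '[[-0.03,0,-0.03,0,0,0,-0.2],[-0.12,0,-0.12,0,0,0,-0.2],[-0.22,0,-0.22,0,0,0,-0.2],[-0.32,0,-0.32,0,0,0,-0.2],[-0.44,0,-0.44,0,0,0,-0.2],[-0.44,0,-0.44,0,0,0,-0.2]]' 60
python3 - <<'E'
from h import *
print(monitor.get_state()["qpos"].round(2))
w=eyes.read_camera("wrist");cv2.imwrite("pics/w4.png",w[:,:,::-1])
row([.50,-.05,.32],frame([0,0,-1],[1,0.2,0]));row([.45,-.3,.32],frame([0,0,-1],[1,0,0]))
E
```

```text
time: 11.52
eef_pos: [0.564, 0.1783, 0.2491]
tcp_rot: [0.92, -0.103, -0.375, -0.044]
contact_force: [0.4, -0.8, -0.9]
opening: 0.677
finger_force: 64.3
[0.05 0.5  1.37 0.21 2.02 1.86]
row [-0.149, 0.591, -0.113] [-0.245, 0.158, -0.597] deg 120
row [-0.137, 1.228, -0.126] [-0.221, 0.176, -0.539] deg 110
```

Run:
```python
from h import *
row([.46,-.2,.32],frame([0,0,-1],[1,0,0]))
```

```text
row [-0.159, 0.979, -0.104] [-0.221, 0.176, -0.539] deg 110
```

```bash
python3 -m handwheel '[[-0.16,0.98,-0.1,-0.22,0.176,-0.54,-0.2],[-0.16,0.98,-0.1,-0.22,0.176,-0.54,-0.2],[-0.16,0.98,-0.1,-0.22,0.176,-0.54,-0.2],[-0.16,0.98,-0.1,-0.22,0.176,-0.54,-0.2],[-0.16,0.98,-0.1,-0.22,0.176,-0.54,-0.2],[-0.16,0.98,-0.1,-0.22,0.176,-0.54,-0.2],[-0.16,0.98,-0.1,-0.22,0.176,-0.54,-0.2],[-0.16,0.98,-0.1,-0.22,0.176,-0.54,-0.2],[-0.16,0.98,-0.1,-0.22,0.176,-0.54,-0.2],[-0.16,0.98,-0.1,-0.22,0.176,-0.54,-0.2],[-0.16,0.98,-0.1,-0.22,0.176,-0.54,-0.2],[-0.16,0.98,-0.1,-0.22,0.176,-0.54,-0.2]]'
python3 - <<'E'
from h import *
print(monitor.get_state()["qpos"].round(2))
L=np.radians(62)
row([.42,-.42,.25],frame([0,np.sin(L),-np.cos(L)],[1,0,0]))
E
```

```text
time: 13.08
eef_pos: [0.4569, -0.1998, 0.3133]
tcp_rot: [0.707, 0.707, -0.002, -0.007]
contact_force: [-0.7, -0.8, -0.9]
opening: 0.68
finger_force: 64.4
[-0.61 -0.16  1.87 -0.    1.45 -0.61]
row [-0.552, -0.09, 0.156] [-0.004, 0.342, -0.002] deg 62
```

```bash
python3 -m handwheel '[[-0.55,-0.09,0.15,0,0.342,0,-0.2],[-0.55,-0.09,0.15,0,0.342,0,-0.2],[-0.55,-0.09,0.15,0,0.342,0,-0.2],[-0.55,-0.09,0.15,0,0.342,0,-0.2],[-0.55,-0.09,0.15,0,0.342,0,-0.2],[-0.55,-0.09,0.15,0,0.342,0,-0.2],[-0.55,-0.09,0.15,0,0.342,0,-0.2],[-0.55,-0.09,0.15,0,0.342,0,-0.2]]'
python3 - <<'E'
from h import *
print(monitor.get_state()["qpos"].round(2)); p,r=pose(); print(r.as_matrix().round(2).tolist())
row(p-[0,0,.09],r)
w=eyes.read_camera("side")[130:400,200:560];cv2.imwrite("pics/f.png",cv2.resize(w,None,fx=2,fy=2)[:,:,::-1])
E
```

```text
time: 14.08
eef_pos: [0.4223, -0.4196, 0.2553]
tcp_rot: [0.608, 0.606, 0.359, -0.366]
contact_force: [0.0, 0.1, -0.3]
opening: 0.681
finger_force: 64.6
[-1.13  0.59  1.34  0.47  2.18 -1.06]
[[0.01, 1.0, -0.01], [0.47, 0.0, 0.88], [0.88, -0.01, -0.47]]
row [-0.198, 0.002, 0.107] [0.0, 0.0, 0.0] deg 0
```

View pics/f.png

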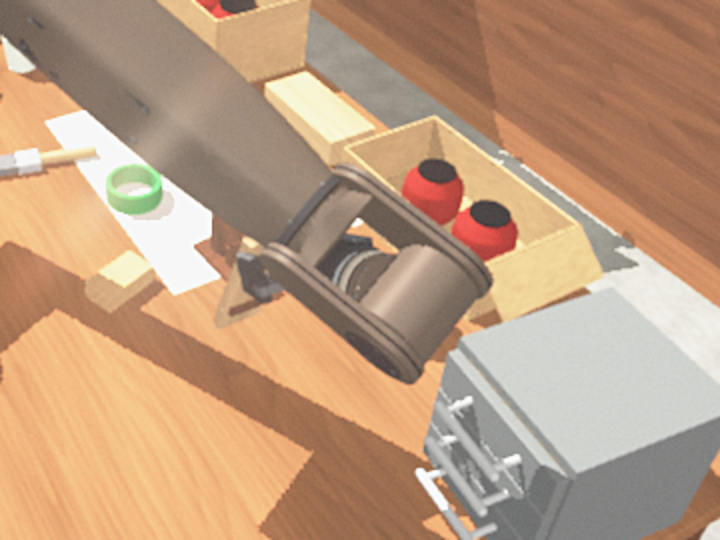

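The tag hangs end-down with its back facing the table, and the area below is clear. I'll lower it, loosen the grip, and let the table pivot it.

```bash
python3 -m handwheel '[[-0.09,0,0.05,0,0,0,-0.2],[-0.18,0,0.1,0,0,0,-0.2],[-0.21,0,0.112,0,0,0,-0.2],[-0.21,0,0.112,0,0,0,-0.2]]' 30
python3 -m handwheel '[[-0.02,0,0.01,0,0,0,-0.2],[-0.04,0,0.02,0,0,0,-0.2],[-0.06,0,0.03,0,0,0,-0.2],[-0.06,0,0.03,0,0,0,-0.2]]' 20
```

```text
time: 14.62
eef_pos: [0.4213, -0.4201, 0.161]
tcp_rot: [0.608, 0.606, 0.36, -0.366]
contact_force: [0.0, 0.1, -1.2]
opening: 0.676
finger_force: 64.6
time: 15.12
eef_pos: [0.4208, -0.4218, 0.1355]
tcp_rot: [0.607, 0.606, 0.361, -0.366]
contact_force: [-0.2, -2.0, 4.3]
opening: 0.677
finger_force: 64.9
```

```bash
python3 -m handwheel '[[0,0,0,0,0,0,0.1],[0,0,0,0,0,0,0.2]]' 20
python3 -m handwheel '[[-0.015,0,0.005,0,0,0,0.2],[-0.025,0,0.01,0,0,0,0.2],[-0.025,0,0.01,0,0,0,0.2]]' 20
```

```text
time: 15.38
eef_pos: [0.4208, -0.4218, 0.1355]
tcp_rot: [0.608, 0.606, 0.361, -0.366]
contact_force: [-0.7, -2.6, 5.7]
opening: 0.68
finger_force: 64.9
time: 15.75
eef_pos: [0.4206, -0.4255, 0.134]
tcp_rot: [0.606, 0.606, 0.363, -0.366]
contact_force: [-3.6, -8.0, 25.7]
opening: 0.677
finger_force: 66.3
```

```bash
python3 -m handwheel '[[0.02,0,-0.01,0,0,0,0.2],[0.02,0,-0.01,0,0,0,0.42],[0.02,0,-0.01,0,0,0,0.3],[0.02,0,-0.01,0,0,0,0.3]]' 20
```

```text
time: 16.25
eef_pos: [0.4209, -0.4221, 0.1319]
tcp_rot: [0.608, 0.605, 0.361, -0.366]
contact_force: [-0.3, -2.5, 4.8]
opening: 0.7
finger_force: 23.5
```

```bash
python3 -m handwheel '[[-0.02,0,-0.01,0,0,0,0.3],[-0.035,0,-0.025,0,0,0,0.3],[-0.052,0,-0.038,0,0,0,0.3],[-0.069,0,-0.051,0,0,0,0.3],[-0.069,0,-0.051,0,0,0,0.3]]' 20
```

```text
time: 16.88
eef_pos: [0.4205, -0.4531, 0.1162]
tcp_rot: [0.608, 0.605, 0.361, -0.367]
contact_force: [0.9, -0.8, 4.1]
opening: 0.697
finger_force: 23.2
```

```bash
python3 -m handwheel '[[-0.03,0,-0.015,0,0,0,0.3],[-0.07,0,-0.028,0,0,0,0.3],[-0.11,0,-0.037,0,0,0,0.3],[-0.15,0,-0.038,0,0,0,0.3],[-0.19,0,-0.038,0,0,0,0.3],[-0.23,0,-0.038,0,0,0,0.3],[-0.23,0,-0.038,0,0,0,0.3]]' 20
```

```text
time: 17.75
eef_pos: [0.4194, -0.5097, 0.0401]
tcp_rot: [0.608, 0.604, 0.36, -0.367]
contact_force: [-0.4, -1.2, 1.7]
opening: 0.695
finger_force: 27.1
```

```bash
python3 -m handwheel '[[0,0,0,0,0,0,0.6],[0,0,0,0,0,0,1],[0,0,0,0,0,0,1],[0,0,0,0,0,0,1],[0.1,0,-0.05,0,0,0,1],[0.2,0,-0.11,0,0,0,1],[0.32,0,-0.17,0,0,0,1],[0.44,0,-0.235,0,0,0,1],[0.44,0,-0.235,0,0,0,1]]' 30
python3 - <<'E'
from h import *
print(monitor.get_state()["qpos"].round(2)); row([.42,-.46,.27],frame([0,0,-1],[1,0,0]))
E
```

```text
time: 18.88
eef_pos: [0.4228, -0.5112, 0.2497]
tcp_rot: [0.609, 0.609, 0.358, -0.361]
contact_force: [0.3, -0.2, 0.4]
opening: 0.998
finger_force: 0.0
[-1.17  0.77  1.08  0.45  2.27 -1.06]
row [0.106, -0.007, 0.088] [-0.001, -0.34, -0.0] deg 61
```

```bash
python3 -m handwheel '[[0.106,0,0.088,0,-0.34,0,1],[0.106,0,0.088,0,-0.34,0,1],[0.106,0,0.088,0,-0.34,0,1],[0.106,0,0.088,0,-0.34,0,1],[0.106,0,0.088,0,-0.34,0,1],[0.106,0,0.088,0,-0.34,0,1],[0.106,0,0.088,0,-0.34,0,1]]'
python3 - <<'E'
from h import *
W=eyes.camera_params("wrist"); im=eyes.read_camera("wrist"); np.savez("w5.npz",**W); cv2.imwrite("pics/w5.png",im[:,:,::-1])
print(pose()[0])
E
```

```text
time: 19.75
eef_pos: [0.4222, -0.4565, 0.2632]
tcp_rot: [0.706, 0.708, 0.001, -0.007]
contact_force: [0.3, 0.1, -0.2]
opening: 1.0
finger_force: 0.0
[ 0.42202971 -0.45752434  0.26286452]
```

View pics/w5.png

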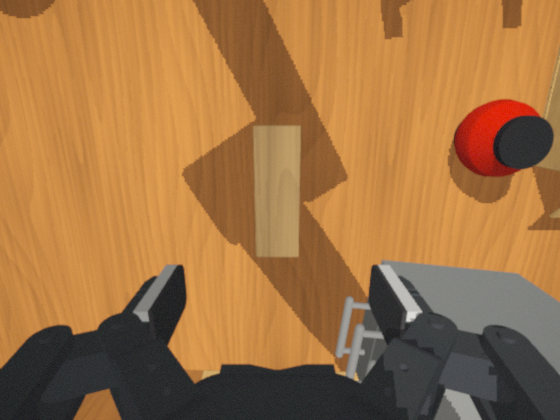

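The tag now lies smooth face up, with corners at (253,126), (300,126), (298,257) and (256,257). I've used all my picture views, so from here I measure with code. Next I'll look at the easel from above and segment it.

```bash
python3 -m handwheel '[[0.13,0.13,-0.05,0,0,0,1],[0.26,0.26,-0.1,0,0,0,1],[0.4,0.4,-0.15,0,0,0,1],[0.4,0.4,-0.15,0,0,0,1],[0.4,0.4,-0.15,0,0,0,1]]'
python3 - <<'E'
from h import *
W=dict(np.load("w5.npz"))
P=np.array([ray(W,uv,.02) for uv in [(253,126),(300,126),(298,257),(256,257)]]);u=P[0]+P[1]-P[2]-P[3]
print("tag c",P.mean(0).round(4),"len",np.linalg.norm(u)/2,"yaw",np.arctan2(u[1],u[0]),"wid",np.linalg.norm(P[0]+P[3]-P[1]-P[2])/2)
W=eyes.camera_params("wrist"); im=eyes.read_camera("wrist"); np.savez("w6.npz",im=im,**W); cv2.imwrite("pics/w6.png",im[:,:,::-1])
# predicted easel corners
def E(x0,y0,a,pts): 
    c,s=np.cos(a),np.sin(a); return np.array([[x0+c*p[0]-s*p[1],y0+s*p[0]+c*p[1],p[2]] for p in pts])
B=[(.095,.055,.01),(-.095,.055,.01),(-.095,-.045,.01),(.095,-.045,.01)]
print(proj(W,E(.6,-.2,.04,B)).round().tolist())
for v in range(60,300,6): print(v,''.join('#' if q.max()<60 else 'o' if (q[0]<135 and q[2]<80) else '.' if q.min()>150 else '-' for q in im[v,190:420:3].astype(int)))
E
```

```text
time: 20.42
eef_pos: [0.5846, -0.2979, 0.3235]
tcp_rot: [0.706, 0.709, 0.001, -0.007]
contact_force: [0.1, -0.4, -0.2]
opening: 0.999
finger_force: 0.0
tag c [ 0.4181 -0.4885  0.02  ] len 0.17976152497125314 yaw 1.577841496082262 wid 0.059071553681944916
[[360.0, 50.0], [222.0, 55.0], [227.0, 130.0], [357.0, 125.0]]
60 ..........------ooo-ooo-oooooooooooooooooooooooooooooooooo..............-o--o
66 ..........------oooooooooooooooooooooooooooooooooooooooooo..............-oooo
72 ..........-oooooooooooooooooooooooooooooooooooooooooooooo-..............--ooo
78 ...........oooooooooooooooooooooooooooooooo-o-ooooooooooo..............---ooo
84 ...........-oooooooooooooooooooo------------------oooooo-..............---ooo
90 ...........-ooooooooooo------------ooooo-o--oooooooooooo...............-o--oo
96 ............ooooooooooooooo-oooo-oooo-----------oooooooo...............-o---o
102 ............ooooooooooooo---o----------o--------oooooooo-..............----oo
108 ............-oooooooooooo------------------------oo----o-.............----ooo
114 -------------------oooooooo----oo-oo-------o---
[... 1790 characters left out ...]
-------------o###########o-------oooo-ooo---
252 --ooooooooooo---------------------------------#############oo-------ooooo----
258 --ooooooooooooooo-----------------------------#############oo-----oooo-oo----
264 --oooooooooooooooooo-------------------------oo###########oo--o----ooo-oo----
270 --oooooooooooooooooooooo-----------------------oo#######oooo-###-..-ooooo----
276 --ooooooooooooooooooooooooo------------------------ooooooo--o####-.-.-oo-----
282 ---oooooooooooooooooooooooooooo-----------------------------o#####-..--##o---
288 ---ooooooooooooooooooooooooooooooo--------------------------########-..--##o-
294 ---oooooooooooooooooooooooooooooooooo-----------------------#########-.---ooo
```

Run:
```python
from h import *
d=dict(np.load("w6.npz"));im=d["im"].astype(int);W={k:d[k] for k in("K","R","t")}
wht=im.min(2)>120
L=[];Rr=[];T=[]
for v in range(74,106,2):
    r=wht[v]; i=200
    while r[i]: i+=1
    L.append((i-.5,v)); i=385
    while r[i]: i-=1
    Rr.append((i+.5,v))
for u in range(236,352,4):
    v=20
    while v<80 and wht[v,u]: v+=1
    T.append((u,v-.5))
print(L[::5],Rr[::5],T[::4])
l=np.array([ray(W,q,.01)[:2] for q in L]);r=np.array([ray(W,q,.01)[:2] for q in Rr]);t=np.array([ray(W,q,.01)[:2] for q in T])
def res(p):
    x,y,a=p;c,s=np.cos(a),np.sin(a);f=lambda q:((q-[x,y])@np.array([[c,-s],[s,c]]))
    return np.r_[f(l)[:,0]+.095,f(r)[:,0]-.095,f(t)[:,1]-.055]
o=least_squares(res,[.6,-.2,.04],loss="soft_l1",f_scale=.002);print(o.x.round(4),np.round(res(o.x)*1e3,1))
```

```text
[(220.5, 74), (222.5, 84), (223.5, 94), (225.5, 104)] [(360.5, 74), (357.5, 84), (356.5, 94), (357.5, 104)] [(236, 52.5), (252, 51.5), (268, 50.5), (284, 48.5), (300, 47.5), (316, 45.5), (332, 44.5), (348, 43.5)]
[ 0.5986 -0.1949  0.0795] [-1.3 -0.2 -0.5 -0.9  0.2 -0.1 -0.5  0.6  0.3 -0.  -0.4 -0.7  0.4  0.1
 -0.3  0.8  4.   2.6  2.6  1.2  1.2 -0.2 -0.2 -0.2 -0.2 -1.6 -1.7 -0.2
 -0.2 -0.2 -0.2 -0.3  0.4 -0.  -0.5  0.4 -0.  -0.5  0.4 -0.1 -0.5  0.3
 -0.1 -0.5  0.3 -0.1 -0.5  0.3 -0.1 -0.5  0.3 -0.1  0.7  0.3 -0.1 -0.6
  0.3 -0.2  0.7  0.2 -0.2]
```

Easel fitted with sub-mm residuals at (0.5986, -0.195), yaw 0.0795. The tag centre is at (0.418, -0.4885), long axis along y, and it measures 180 x 59 mm. Now I'll regrasp it from above.

```bash
python3 -m handwheel '[[-0.12,-0.1,0.1,0,0,0.002,1],[-0.25,-0.21,0.24,0,0,0.002,1],[-0.38,-0.32,0.38,0,0,0.002,1],[-0.476,-0.416,0.55,0,0,0.002,1],[-0.476,-0.416,0.55,0,0,0.002,1],[-0.476,-0.416,0.55,0,0,0.002,1]]'
python3 - <<'E'
from h import *
row([.418,-.4885,-.004],frame([0,0,-1],[1,-.007,0]))
E
```

```text
time: 21.22
eef_pos: [0.4094, -0.4879, 0.098]
tcp_rot: [0.711, 0.703, 0.001, -0.011]
contact_force: [-0.2, 0.3, -0.6]
opening: 0.995
finger_force: 0.0
row [-0.006, 0.025, 0.255] [-0.004, -0.006, -0.001] deg 1
```

```bash
python3 -m handwheel '[[-0.004,0.022,0.1,-0.004,-0.006,0,1],[-0.004,0.022,0.2,-0.004,-0.006,0,1],[-0.004,0.022,0.25,-0.004,-0.006,0,1],[-0.004,0.022,0.265,-0.004,-0.006,0,1],[-0.004,0.022,0.275,-0.004,-0.006,0,1],[-0.004,0.022,0.275,-0.004,-0.006,0,1]]'
```

```text
time: 21.98
eef_pos: [0.4226, -0.4886, -0.0057]
tcp_rot: [0.709, 0.705, -0.002, 0.005]
contact_force: [0.2, 0.4, 0.1]
opening: 0.996
finger_force: 0.0
```

```bash
python3 -m handwheel '[[0,0,0,0,0,0,0.5],[0,0,0,0,0,0,0.3],[0,0,0,0,0,0,0.3],[0,0,0,0,0,0,0.2],[0,0,0,0,0,0,0.2]]' 40
```

```text
time: 22.6
eef_pos: [0.4223, -0.4885, -0.0052]
tcp_rot: [0.709, 0.705, -0.002, 0.005]
contact_force: [-2.4, 1.0, 4.5]
opening: 0.665
finger_force: 41.4
```

```bash
python3 -m handwheel '[[0,0,0,0,0,0,0.1],[0,0,-0.04,0,0,0,0.1],[0,0,-0.15,0,0,0,0.1],[0,0,-0.3,0,0,0,0.1],[0,0,-0.45,0,0,0,0.1],[0,0,-0.5,0,0,0,0.1],[0,0,-0.5,0,0,0,0.1]]' 60
python3 - <<'E'
from h import *
im=eyes.read_camera("wrist");np.savez("w7.npz",im=im,**eyes.camera_params("wrist"));p,r=pose();print(p,r.as_quat(),monitor.get_state()["qpos"].round(2))
for v in range(130,420,7): print(v,''.join('#' if q.max()<60 else 'o' if (q[0]<135 and q[2]<80) else '.' if q.min()>150 else 'T' if q[2]>95 else '-' for q in im[v,130:430:4].astype(int)))
E
```

```text
time: 23.48
eef_pos: [0.4217, -0.4866, 0.1948]
tcp_rot: [0.709, 0.705, -0.002, 0.006]
contact_force: [0.1, 0.4, -1.5]
opening: 0.65
finger_force: 63.6
[ 0.42093958 -0.48543596  0.19185084] [ 0.70894096  0.7052576  -0.00166874  0.00341382] [-1.01  0.23  1.68 -0.    1.22 -1.01]
130 ----------------------------------TTTTTTTTTTTTTT..TTTTT--------------------
137 ------------------------------------TTTTTTTTTTT...TTTTT--------------------
144 ------------------------------------TTTTTTT...TT..TTTT---------------------
151 --------------------------------------TTTTT.TTTTT.TTTT---------------------
158 ---------------------------------------TTTT.T.TT..TTTT---------------------
165 -----------------o---------------------TTTT.T.T...TTTT---o-----------------
172 -----------------o-----------------------TT...T...TTTT---o-----------------
179 ------------o----o--------------------T---TT.TT...TTTT--o--o---------------
186 -----------------o------------------------TTT.TT..TTTT-oo--o---------------
193 -----------------o----------------------TTTTTTTT..TTTT--oo-----------------
200 -----------------o-
[... 1836 characters left out ...]
######------------------------T-------o###############-----o
368 ######o-#############--###########oo---o###########oo#############oo#o---oo
375 ###-----o#########################################################ooooo##oo
382 ##------o#########################################################oooooo###
389 #--------#########################################################-TTooo-o#
396 ---------#########################################################TTTT---oo
403 ---------#########################################################TTTTTTTTT
410 --------o#########################################################TTTo--ooo
417 ------o#############################################################To-oooo
```

Run:
```python
from h import *
d=dict(np.load("w7.npz"));im=d["im"]
g=cv2.GaussianBlur(im,(3,3),0)
lsd=cv2.createLineSegmentDetector()
l=lsd.detect(cv2.cvtColor(g,cv2.COLOR_RGB2GRAY))[0][:,0]
n=np.hypot(l[:,0]-l[:,2],l[:,1]-l[:,3])
for q in l[(n>35)&(l[:,[0,2]].min(1)>150)&(l[:,[0,2]].max(1)<410)&(l[:,[1,3]].min(1)<300)]: print(q.round(1))
p,r=pose();W={k:d[k] for k in("K","R","t")}
for zz in (-.03,-.02,-.01,0): print(zz,proj(W,[p+r.apply(q) for q in [(.09,.03,zz),(.09,-.03,zz),(0,.03,zz),(0,-.03,zz)]]).round(1).tolist())
```

```text
[346.9  75.  233.1  75.7]
[370.5 295.1 351.1 256. ]
[221.1 292.4 206.3 342.4]
[170.  298.3 188.1 267.4]
[219.1 256.9 221.3 293.2]
[339.  253.1 348.5  76.8]
[363.1 263.1 383.7 297.8]
[339.5 256.1 355.4 293.8]
[199.7 291.3 213.5 258.3]
[242.6  72.8 202.8  -0.6]
[348.5 129.8 372.5 184.6]
[285.7   0.  319.5  72.4]
[214.9 240.3 180.2 189.2]
[177.2 172.4 207.6 153.1]
[207.8 153.2 214.1 237. ]
[206.3 149.4 201.5  81.9]
-0.03 [[356.9, 75.1], [203.2, 75.0], [342.5, 278.9], [216.6, 278.8]]
-0.02 [[351.3, 77.3], [208.6, 77.3], [338.6, 268.7], [220.2, 268.6]]
-0.01 [[346.3, 79.3], [213.2, 79.2], [335.2, 259.6], [223.4, 259.5]]
0 [[342.0, 81.0], [217.2, 80.9], [332.1, 251.4], [226.3, 251.3]]
```

The tag is held square to the tool, and its face centre sits at tool (0.0005, -0.002, -0.0243). Now I'll work out the hover pose in front of the easel.

```bash
cat >> h.py <<'E'
a=.0795;ex=np.array([np.cos(a),np.sin(a),0]);ey=np.array([-np.sin(a),np.cos(a),0]);up=np.array([0,0,1.]);b=np.radians(48)
fy=np.cos(b)*ey+np.sin(b)*up; fn=-np.sin(b)*ey+np.cos(b)*up
F=np.array([.5986,-.195,0])-.022*ey+.06*up
RT=R.from_matrix(np.c_[ex,-fy,-fn]); off=np.array([.0005,-.002,-.0243])
def tcp(x,y,z): return F+x*ex+y*fy+z*fn-RT.apply(off)
E
python3 - <<'E'
from h import *
print(tcp(0,.036,.15),tcp(0,.03,.014)); row(tcp(0,.036,.15),RT)
E
```

```text
[ 0.60546052 -0.2874099   0.16937664] [ 0.59775294 -0.19066353  0.07391601]
row [0.498, 0.459, 0.054] [0.217, 0.198, 0.443] deg 96
```

```bash
python3 -m handwheel '[[0.05,0.05,-0.06,0.022,0.02,0.044,0.1],[0.1,0.1,-0.1,0.044,0.04,0.088,0.1],[0.16,0.16,-0.12,0.066,0.06,0.13,0.1],[0.23,0.22,-0.12,0.09,0.08,0.18,0.1],[0.3,0.28,-0.1,0.113,0.1,0.225,0.1],[0.36,0.34,-0.06,0.135,0.12,0.27,0.1],[0.42,0.4,-0.02,0.16,0.143,0.32,0.1],[0.46,0.43,0.02,0.18,0.165,0.37,0.1],[0.498,0.459,0.054,0.2,0.185,0.42,0.1],[0.498,0.459,0.054,0.217,0.198,0.443,0.1],[0.498,0.459,0.054,0.217,0.198,0.443,0.1],[0.498,0.459,0.054,0.217,0.198,0.443,0.1]]'
python3 - <<'E'
from h import *
print(monitor.get_state()["qpos"].round(2)); row(tcp(0,.036,.15),RT); row(tcp(0,.036,.022),RT); row(tcp(0,.034,.016),RT)
E
```

```text
time: 25.02
eef_pos: [0.6056, -0.2877, 0.1687]
tcp_rot: [0.913, 0.036, -0.017, -0.406]
contact_force: [0.5, 0.3, -1.0]
opening: 0.648
finger_force: 63.9
[-0.79  0.64  1.34  0.52  1.83  0.66]
row [-0.0, -0.002, -0.001] [0.0, 0.0, -0.0] deg 0
row [0.0, -0.002, 0.319] [0.0, 0.0, -0.0] deg 0
row [0.0, 0.003, 0.334] [0.0, 0.0, -0.0] deg 0
```

Orientation and position are spot on. I'll re-check the tag in the grip with the wrist camera, by code, and approach.

```bash
python3 -m handwheel '[[0,-0.002,0.1,0,0,0,0.1],[0,-0.002,0.2,0,0,0,0.1],[0,-0.002,0.27,0,0,0,0.1],[0,-0.002,0.31,0,0,0,0.1],[0,-0.002,0.325,0,0,0,0.1],[0,-0.002,0.325,0,0,0,0.1]]'
python3 - <<'E'
from h import *
p,r=pose();W=eyes.camera_params("wrist");im=eyes.read_camera("wrist");np.savez("w8.npz",im=im,**W)
l=cv2.createLineSegmentDetector().detect(cv2.cvtColor(cv2.GaussianBlur(im,(3,3),0),cv2.COLOR_RGB2GRAY))[0][:,0]
n=np.hypot(l[:,0]-l[:,2],l[:,1]-l[:,3])
for q in l[(n>30)&(l[:,[0,2]].min(1)>150)&(l[:,[0,2]].max(1)<410)&(l[:,[1,3]].min(1)<250)]: print(q.round(1))
print("tag now in face frame", [round(float((p+r.apply(off)-F)@k),4) for k in (ex,fy,fn)])
# predicted rail-end / ledge corners at +x
print(proj(W,[F+x*ex+y*fy+z*fn for x,y,z in [(.06,.065,0),(.08,.065,0),(.06,0,.024),(.08,0,.024),(.06,-.012,.024),(.08,-.012,.024)]]).round(1).tolist())
E
```

```text
time: 25.78
eef_pos: [0.5987, -0.1918, 0.0841]
tcp_rot: [0.913, 0.036, -0.016, -0.405]
contact_force: [0.6, -0.9, -1.1]
opening: 0.644
finger_force: 63.9
[182.8  14.5 193.7  45. ]
[346.8  76.4 393.3  73.3]
[243.1  76.2 345.6  75.1]
[214.2 230.7 203.2  75.6]
[276.6  15.5 266.7  49.3]
[191.9  13.1 223.5  18.7]
[342.  200.7 350.4  79.4]
[161.5 238.1 161.3 270.6]
[362.   99.4 357.7 144.2]
[339.2 251.9 341.9 201.8]
[362.  144.4 365.4 103.2]
tag now in face frame [0.0008, 0.0369, 0.0217]
[[219.5, 141.8], [217.2, 99.3], [362.8, 147.7], [366.8, 98.0], [391.0, 147.7], [396.3, 98.0]]
```

The observed ledge edge (362,144)-(365,103) matches the model's prediction to about 1 px. Now I'll seat the tag.

```bash
python3 -m handwheel '[[0,0.006,0.01,0,0,0,0.1],[0,0.01,0.018,0,0,0,0.1],[0,0.015,0.018,0,0,0,0.1],[0,0.015,0.018,0,0,0,0.1]]'
python3 - <<'E'
from h import *
p,r=pose();print("tag", [round(float((p+r.apply(off)-F)@k),4) for k in (ex,fy,fn)], "force in face", [round(float(monitor.get_state()["contact_force"]@k),1) for k in (ex,fy,fn)])
E
```

```text
time: 26.32
eef_pos: [0.5983, -0.1894, 0.0753]
tcp_rot: [0.913, 0.036, -0.016, -0.407]
contact_force: [0.6, 3.1, 4.7]
opening: 0.653
finger_force: 64.5
tag [0.0007, 0.0318, 0.014] force in face [0.8, 5.6, 0.9]
```

```bash
python3 -m handwheel '[[0,0,0.004,0,0,0,0.1],[0,0,0.006,0,0,0,0.1]]'
python3 -m handwheel '[[0,0,0,0,0,0,0.5],[0,0,0,0,0,0,0.7],[0,0,0,0,0,0,1],[0,0,0,0,0,0,1],[0,0,0,0,0,0,1]]'
python3 - <<'E'
from h import *
p,r=pose();W=eyes.camera_params("wrist");im=eyes.read_camera("wrist")
l=cv2.createLineSegmentDetector().detect(cv2.cvtColor(cv2.GaussianBlur(im,(3,3),0),cv2.COLOR_RGB2GRAY))[0][:,0]
n=np.hypot(l[:,0]-l[:,2],l[:,1]-l[:,3])
for q in l[(n>40)&(l[:,[0,2]].min(1)>150)&(l[:,[0,2]].max(1)<410)&(l[:,[1,3]].min(1)<250)]: print(q.round(1))
print(proj(W,[F+x*ex+y*fy+.014*fn for x,y in [(.09,.06),(.09,0),(0,0),(0,.06)]]).round(1).tolist())
E
```

```text
time: 26.58
eef_pos: [0.5984, -0.1892, 0.075]
tcp_rot: [0.913, 0.036, -0.016, -0.405]
contact_force: [-2.6, -0.9, 7.9]
opening: 0.647
finger_force: 67.3
time: 27.2
eef_pos: [0.598, -0.1883, 0.0725]
tcp_rot: [0.913, 0.036, -0.016, -0.405]
contact_force: [-0.1, -0.3, -0.4]
opening: 1.004
finger_force: 0.0
[199.4 141.9 196.2 100.5]
[235.6  75.1 356.9  73.6]
[200.2 100.7 203.1 140.7]
[208.7 228.2 216.7 343.1]
[330.9 360.7 347.8  79.3]
[209.9 223.3 204.6 144.5]
[352.6 146.9 355.8 100.6]
[[201.2, 70.3], [353.4, 70.1], [340.0, 272.9], [215.2, 273.2]]
```

Released, and the end edge is within about 2 mm of prediction. I'll back straight out and verify from the hover pose.

```bash
python3 -m handwheel '[[0,0,-0.03,0,0,0,1],[0,0,-0.1,0,0,0,1],[0,0,-0.2,0,0,0,1],[0,0,-0.32,0,0,0,1],[0,0,-0.4,0,0,0,1],[0,0,-0.4,0,0,0,1],[0,0,-0.4,0,0,0,1]]'
python3 - <<'E'
from h import *
p,r=pose();W=eyes.camera_params("wrist");im=eyes.read_camera("wrist");cv2.imwrite("pics/w9.png",im[:,:,::-1])
l=cv2.createLineSegmentDetector().detect(cv2.cvtColor(cv2.GaussianBlur(im,(3,3),0),cv2.COLOR_RGB2GRAY))[0][:,0]
n=np.hypot(l[:,0]-l[:,2],l[:,1]-l[:,3])
for q in l[(n>25)&(l[:,[0,2]].min(1)>150)&(l[:,[0,2]].max(1)<410)&(l[:,[1,3]].min(1)<300)]: print(q.round(1))
print("tag pred",proj(W,[F+x*ex+y*fy+.014*fn for x,y in [(.09,.06),(.09,0),(-.09,0),(-.09,.06)]]).round(1).tolist())
E
```

```text
time: 28.12
eef_pos: [0.6071, -0.3058, 0.179]
tcp_rot: [0.913, 0.036, -0.017, -0.406]
contact_force: [0.1, 1.0, -0.2]
opening: 1.0
finger_force: 0.0
[191.6  86.9 186.5  56.7]
[290.7  88.9 317.1  87.1]
[357.4  84.4 366.1  14.1]
[183.1 266.9 186.5 302. ]
[204.6 229.5 202.5 201.8]
[320.7  21.1 290.7  16.5]
[328.  302.9 333.8 258.1]
[282.8 275.5 306.2 290.4]
[156.9  54.3 168.  199.4]
[305.3 264.3 307.9 131.9]
[374.7  11.9 321.5  19.6]
[231.5 191.6 246.5 212.5]
[269.7  17.3 191.   30.3]
[244.4  91.4 286.9  91.2]
[246.1 209.4 243.1 123.2]
[189.8 240.6 187.9 200.5]
[377.6 264.7 406.  309.9]
[367.5 299.4 371.  265.8]
[264.6  66.9 248.2  85.9]
[235.3  45.2 256.3  27.7]
[308.9 131.9 309.5  93.1]
[187.8 278.1 188.6 246.8]
[244.3 214.3 247.1 256.9]
[218.5 207.1 225.9 235.2]
[399.2 140.4 391.5 199.7]
[404.  103.5 398.1 137.1]
[370.7 121.9 366.8 148.3]
[199.9 243.  195.8 276.7]
[372.3 167.  377.2 139.2]
[169.3   9.5 195.5  11.8]
[150.9 199.9 174.3 248.8]
[315.  354.5 305.7 298.3]
[352.4 206.9 359.3 111.8]
[396.2 302.8 374.8 267.9]
[366.6  88.1 358.1 197. ]
[357.1 208.1 355.  236.9]
tag pred [[242.9, 89.3], [311.7, 89.2], [306.3, 272.6], [249.0, 272.8]]
```

Measured from the hover pose, the tag is about 2 mm off lengthwise and 1 mm high, and parallel to the easel. That is well inside tolerance and it's standing free, so I'm handing in.

```bash
python3 -c "
from plant import ctrl; print(ctrl.sign_off())"
```

```text
the job is handed in; nothing more can be done
None
```

I turned the tag over, left it resting smooth face out on the easel, and handed the job in at about 28 s. My last check put it about 2 mm off centre and parallel to the easel; the sign-off returned no verdict.

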